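# Hold the wick bar over the candle trough

## Robot

A 7-joint arm with a two-finger parallel gripper is mounted at the origin on the work surface. World frame = base frame: x ahead of the robot, y to its left, z up, the work surface at z = 0. Lengths are in m, angles in rad, forces in N, time in s.
With the tool pointing down it reaches from about 0.4 to 0.85 m from the base axis. Payload 6.9 kg.
Tool frame: the origin (TCP) lies at the very end of the fingers, on their centre line; the grasp point (between the pads) lies 19 mm behind it; z points along the fingers, y is the line along which they close (so a half turn about z gives the same grasp; the last joint's range is limited). The gripper opens to 85 mm and grips with 20 to 120 N. Pads are 22 mm wide; open, the fingers measure 114 mm over their backs; the gripper's body (76 mm by 85 mm) begins 54 mm behind the grasp point. The pads swing forward as they close: fully open they stand 13 mm farther back than shut.
Start: joints at [-1.236, 0.507, -0.238, 1.5, 0.126, 1.149, -0.155], TCP at [0.142, 0.609, 0.201] pointing down, gripper open.
Joint ranges: [-3.08, 3.08], [-0.24, 2.05], [-1.43, 1.35], [0, 2.5], [-1.52, 4.66], [0.17, 1.96], [-2.89, 2.89]. Speed limits (rad/s): [2.39, 2.39, 3.14, 3.14, 3.14, 3.14, 3.14].

## Interface

Orientations are given as a rotation vector (axis times angle).
In Python, from rig import bot gives the robot as it stands.
- The arm moves only by the tool move_arm, never from a script. Its argument "deltas" is a list of rows, each an object with "offset": the shift along the tool's x, y, z each as a share of 30 mm, from -1 to 1, a list of three; "twist": the turn, a rotation vector about the tool's x, y, z each as a share of 90 degrees, from -1 to 1, a list of three; "fingers": the closure, from 0 (fully open) to 1 (shut). A call has 1 to 10 rows; each row shifts and turns the commanded pose from where the row before left it, along the tool's axes as they then stand; what a row does not reach is not made up. A row lasts 1/10 s, in which the tool goes at most 50 mm and 8.59 degrees, less where a joint would pass 70% of its speed; a pose out of reach is approached as far as the arm can. A call with a number of a shift or a turn outside -1 to 1 is refused whole. A call with a gripper value outside its range is refused whole. The fingers move at their own pace and stop on an object; the grip force is fixed at half the most. Time passes only in rows, so rows that do not move let the fingers close. It gives the time, the measured TCP pose, the force, the opening and the grip force at its end, in the units of the state.
- bot.observe(): the state, without advancing time (a new reading comes with each control period).
- bot.capture(name): name is "scene" or "top" or "wrist"; returns the picture (384x512x3 uint8, red, green, blue); there is no depth.
- bot.camera_model(name): a dict with "mtx" (3x3 intrinsics, pixels), "eye" and "rotation" of the camera in the world; the wrist camera has in their place "mount" (4x4, takes a point from camera to tool coordinates, whose origin is the TCP and whose axes are the flange's). Camera axes: x right, y up, looking along -z (the intrinsics and any distortion apply to the point x, -y, -z); pixel columns grow to the right and rows downward; lengths in m; the calibration is good to about 2 mm. A picture is of the moment at which its call begins: read the wrist's pose just before it. camera_model takes no time and is no camera call.
- bot.hand_in(): hands the job in; it is judged then, once.
Trained networks look in the newest picture that a camera, given by its name, has taken for a name from the list of things; names that differ only in an ending like _2 or _b are one class to them, and where a whole thing is asked for, a point or a joint stands for the part that bears it (a point fixed in the world has none). Each returns a list of dicts, best first, with "conf" (0 to 1); they miss things now and then, are a little off and sometimes report something else, mostly with a low value. They report only what shows in the picture. A call takes as long as a camera call. They do not tell look-alikes from the thing itself.
- bot.silhouettes(camera, thing): "mask" (384x512 bool, what is visible of it) and "box" ([left, top, right, bottom] in pixels, round what is visible of it).
- bot.place_of(camera, thing): "uv" ([column, row] in pixels: a listed point, or the origin of a listed thing).
The state is a dict: "t": time; "q": joint angles; "joint_velocities": joint speeds; "joint_efforts": joint torques, N m; "tcp_pos": TCP position; "tool_rot": TCP orientation; "ft_force": force on the tool from outside, world axes, zero at the start; "wrist_torque": the same for the moment, N m; "opening": finger opening in m; "gripper_force": force on a finger pad.
Only numpy, scipy, OpenCV 4.12 (cv2) and the standard library are available. Lean on these libraries where they do the work, as an engineer would, in place of code of your own. Each camera call takes 0.05 s, during which the arm holds its last target. There are 200 camera calls.

## Task

Slide the wooden wick bar snug into the corner of the dark setting board, up against the end stop and both side stops, then carry it over the row of candle jars and the bottle to the concrete candle trough. Finish while still holding the bar level about a centimetre above the trough's rim, centred over it and in line with its long side, so that I can draw the wicks up through the holes. The bar must never touch the trough, nothing in the row may be disturbed, and do not put the bar down or let go of it at the end.

Things in the scene. Friction and masses are not known exactly. Their poses are not given: they have to be found in the camera images.
- bar_center (a point): centre (half-way up) of the loose beech wick bar, 190 mm long (its x), 26 mm wide (y), 24 mm high (z), 55 to 115 g, three small brass eyelets on top; symmetrical end for end. It starts lying loose on the setting board, away from the stops and slightly askew, and is narrow enough to grip across its width
- board: fixed dark wood board, 270 (x) by 140 (y), 12 mm thick, origin at centre of underside. Aluminium stops 14 mm high: an end stop (30 mm in y, centred y = 22, inner face x = 110 mm) and two side stops (24 mm in x, centred x = -60 and 90, inner faces y = 35 mm, 15 thick), 126 mm apart, room for a finger between. Board and trough may be on either side of the row
- board_home (a point): where the bar's centre lies once the bar touches the end stop and both side stops: board frame (15, 22, 24) mm, axes as the board's. The bar's long axis then runs along x; pushing towards +y brings it to the side stops, towards +x to the end stop
- trough_rim (a point): centre of the open mouth, at rim height, of the fixed concrete candle trough, 150 mm long (its x), 84 mm wide (y), 60 mm high, walls 8 mm thick; three metal wick tabs on its inner floor. The bar is longer than the trough and overhangs it by 20 mm at each end
- jar0: one of three identical amber glass candle jars filled with wax, 70 mm across, 92 mm high with the wick stub; loose, origin at the centre of its underside, z up. Stands in the row between board and trough; must stay where it is
- jar1: one of three identical amber glass candle jars filled with wax, 70 mm across, 92 mm high with the wick stub; loose, origin at the centre of its underside, z up. Stands in the row between board and trough; must stay where it is
- jar2: one of three identical amber glass candle jars filled with wax, 70 mm across, 92 mm high with the wick stub; loose, origin at the centre of its underside, z up. Stands in the row between board and trough; must stay where it is
- bottle: loose amber fragrance-oil bottle with a black cap, 60 mm across, 140 mm high, origin at the centre of its underside, z up. Stands in the same row as the jars, at any place of it; must stay where it is
Not all that is in view belongs to the job. Of the things shaped like the part that bears bar_center, the wooden one is meant.

How it is judged:
On the way:
1. the bar lies on the board against the end stop and both side stops (within 3 mm and 0.035 rad) (x of bar_center in the frame of board_home between -0.003 and 0.003 m and y of bar_center in the frame of board_home between -0.003 and 0.003 m and z of bar_center in the frame of board_home between -0.004 and 0.004 m and angle between the x axis of bar_center and the x axis of board_home, either way round below 0.035 rad), for 0.2 s.
At the end, for the whole second after the job is handed in: fingers hold the bar still and level (0.07 rad), underside 3 to 22 mm above the trough rim, not touching it, centre within 8 mm of the trough's centre seen from above, length within 0.07 rad of the trough's; jars and bottle upright, within 10 mm of their places (horizontal distance between bar_center and trough_rim below 0.008 m and angle between the x axis of bar_center and the x axis of trough_rim, either way round below 0.07 rad and angle between bar_center's own z axis and vertical below 0.07 rad and z of bar_center in the frame of trough_rim between 0.015 and 0.034 m and contact force between bar and trough below 0.05 N and contact force between the fingers and bar above 2 N and linear speed of bar below 0.02 m/s and distance of each of jar0, jar1, jar2, bottle from where it was at the start of the episode below 0.01 m and angle between each of jar0, jar1, jar2, bottle's own z axis and vertical below 0.1 rad); the arm keeps its last pose, push and grip.
It fails at once if the bar touches the trough (contact force between bar and trough above 0.3 N).
It fails at once if a jar or the bottle is shifted by more than 10 mm or tipped (distance of any of jar0, jar1, jar2, bottle from where it was at the start of the episode above 0.01 m or angle between any of jar0, jar1, jar2, bottle's own z axis and vertical above 0.2 rad).
It also fails if it takes over 51 s, if anything falls off the work surface, if the arm or the gripper's body presses on something with over 40 N, if the wrist force passes 120 N, or if a joint passes its speed limit or range.

## Working session

There is one attempt and no reset: what is moved stays moved. The work goes in short steps, Python scripts to look and compute and a tool call to move; the robot and the scene stay as the last step left them, time stands still between calls to the robot, and variables do not carry over. Pictures are saved under pics/ and viewed, at most 11 in all, crops included, and the job is handed in when it is done.

Besides the shell and the picture viewer there is one more tool, called after "Emit:" as name(argument=value, ...), one argument or row to a line, values as JSON. move_arm: Moves the arm, as the interface text tells. Its arguments: {"type":"object","properties":{"deltas":{"type":"array"}},"required":["deltas"]}

```bash
mkdir -p pics; cat > h.py <<'E'
import numpy as np, cv2
from rig import bot
from scipy.spatial.transform import Rotation as R
def cam(name):
    m=bot.camera_model(name)
    if name=='wrist':
        s=bot.observe(); T=np.eye(4); T[:3,:3]=R.from_rotvec(s['tool_rot']).as_matrix(); T[:3,3]=s['tcp_pos']
        W=T@np.array(m['mount']); return np.array(m['mtx']),W[:3,3],W[:3,:3]
    return np.array(m['mtx']),np.array(m['eye']),np.array(m['rotation'])
def ray(c,uv,z):
    K,e,Rm=c; d=np.linalg.inv(K)@[uv[0],uv[1],1]; d=Rm@(d*[1,-1,-1]); return e+d*(z-e[2])/d[2]
def proj(c,p):
    K,e,Rm=c; q=Rm.T@(np.array(p)-e); q=K@(q*[1,-1,-1]); return q[:2]/q[2]
E
python3 - <<'E'
from h import *
for n in ('scene','top'):
    m=bot.camera_model(n); print({k:np.round(v,3).tolist() if not isinstance(v,str) else v for k,v in m.items()})
    cv2.imwrite(f'pics/{n}0.png',bot.capture(n)[:,:,::-1])
c=cam('top')
for th,z in (('bar_center',.024),('board',0),('board_home',.024),('trough_rim',.06),('jar0',0),('bottle',0)):
    for d in bot.place_of('top',th): print(th,np.round(d['conf'],2),np.round(d['uv']),np.round(ray(c,d['uv'],z),3))
s=bot.observe(); print(s['t'],s['tcp_pos'],s['tool_rot'],s['opening'],R.from_rotvec(s['tool_rot']).as_matrix().round(3))
print(np.round(bot.camera_model('wrist')['mount'],3))
E
```

```text
{'mtx': [[469.225, 0.0, 258.432], [0.0, 469.225, 190.801], [0.0, 0.0, 1.0]], 'eye': [1.578, 0.522, 0.93], 'rotation': [0.606, 0.896, 1.821]}
{'mtx': [[429.432, 0.0, 251.496], [0.0, 429.432, 190.097], [0.0, 0.0, 1.0]], 'eye': [0.307, 0.077, 1.42], 'rotation': [0.133, -0.13, -1.559]}Traceback (most recent call last):
  File "<stdin>", line 7, in <module>
  File "h.py", line 11, in ray
    K,e,Rm=c; d=np.linalg.inv(K)@[uv[0],uv[1],1]; d=Rm@(d*[1,-1,-1]); return e+d*(z-e[2])/d[2]
                                                                                          ~^^^
IndexError: invalid index to scalar variable.
```

Rotation is a rotation vector; fixing that.

```bash
sed -i "s/np.array(m\['rotation'\])$/R.from_rotvec(m['rotation']).as_matrix()/" h.py
python3 - <<'E'
from h import *
bot.capture('top')
c=cam('top')
for th,z in (('bar_center',.024),('board',0),('board_home',.024),('trough_rim',.06),('jar0',0),('bottle',0)):
    for d in bot.place_of('top',th): print(th,np.round(d['conf'],2),np.round(d['uv']),np.round(ray(c,d['uv'],z),3))
s=bot.observe(); print(s['t'],s['tcp_pos'],s['tool_rot'],s['opening'],R.from_rotvec(s['tool_rot']).as_matrix().round(3))
print(np.round(bot.camera_model('wrist')['mount'],3))
a=cv2.imread('pics/top0.png');b=cv2.imread('pics/scene0.png')
cv2.imwrite('pics/both.png',cv2.resize(np.vstack([a[:,:]]),(800,600),interpolation=cv2.INTER_CUBIC))
E
```

```text
bar_center 0.91 [332. 256.] [ 0.331 -0.181  0.024]
bar_center 0.85 [194. 192.] [0.537 0.269 0.024]
bar_center 0.82 [179. 267.] [0.293 0.31  0.024]
bar_center 0.65 [121. 204.] [0.493 0.507 0.024]
bar_center 0.58 [341. 119.] [ 0.789 -0.221  0.024]
bar_center 0.3 [276. 222.] [0.44  0.001 0.024]
board 0.71 [201. 179.] [0.586 0.251 0.   ]
board 0.43 [275. 222.] [0.441 0.002 0.   ]
board_home 0.96 [198. 177.] [0.586 0.259 0.024]
trough_rim 0.72 [348. 177.] [ 0.583 -0.23   0.06 ]
jar0 0.94 [278. 220.] [ 0.447 -0.008  0.   ]
jar0 0.66 [271. 146.] [0.701 0.015 0.   ]
jar0 0.59 [272. 167.] [0.628 0.011 0.   ]
bottle 0.76 [279. 194.] [ 0.536 -0.011  0.   ]
0.5 [0.14177948 0.60868819 0.20123439] [-3.58768734e-01 -3.12099018e+00  1.36030693e-04] 0.08527893983731988 [[-0.974  0.227 -0.   ]
 [ 0.227  0.974 -0.   ]
 [ 0.    -0.    -1.   ]]
[[-0.     0.948  0.319  0.083]
 [ 1.     0.    -0.001 -0.001]
 [-0.001  0.319 -0.948 -0.171]
 [ 0.     0.     0.     1.   ]]
```

View pics/both.png

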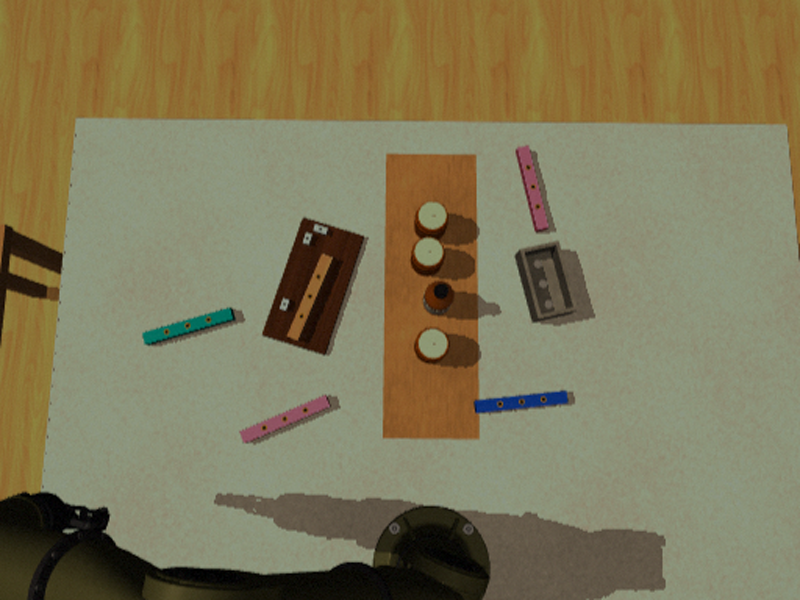

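View pics/scene0.png

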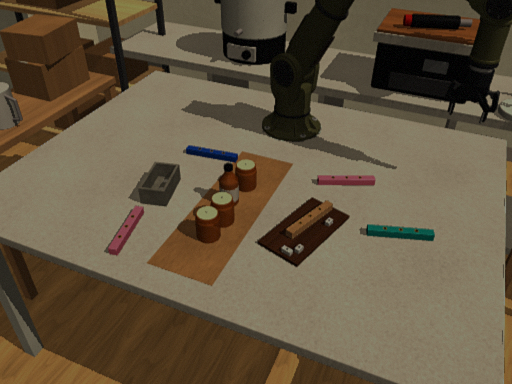

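The top view (scaled to 800 wide) shows the board at (315,285) with its end stop at the far end and its side stops on the left. The wooden bar is at (311,297), the row at x≈433 and the trough at (546,282). The teal, pink and blue bars are decoys. Next I'll get yaws from the masks.

```bash
python3 - <<'E'
from h import *
im=bot.capture('top'); c=cam('top')
def rect(m,z):
    cs,_=cv2.findContours(m.astype(np.uint8),cv2.RETR_EXTERNAL,cv2.CHAIN_APPROX_NONE); k=max(cs,key=cv2.contourArea)[:,0]
    P=np.array([ray(c,p,z)[:2] for p in k],np.float32); (o,sz,a)=cv2.minAreaRect(P*1000)
    B=cv2.boxPoints((o,sz,a)); e=B[1]-B[0]; f=B[2]-B[1]; e=e if np.hypot(*e)>np.hypot(*f) else f
    return np.round(o),np.round(sz),round((np.degrees(np.arctan2(e[1],e[0]))+90)%180-90,1)
for th,z in (('board',.012),('bar_center',.036),('trough_rim',.06),('jar0',.09),('bottle',.13)):
    for d in bot.silhouettes('top',th): print(th,round(d['conf'],2),rect(d['mask'],z),np.round(d['box']))
# stop whites
E
```

```text
board 0.77 (array([571., 251.]), array([140., 272.]), np.float32(-16.5)) [172. 139. 232. 227.]
bar_center 0.98 (array([541., 254.]), array([ 28., 188.]), np.float32(-21.1)) [184. 165. 213. 216.]
bar_center 0.9 (array([ 326., -181.]), array([ 30., 191.]), np.float32(-82.8)) [303. 250. 366. 268.]
bar_center 0.77 (array([ 781., -214.]), array([193.,  32.]), np.float32(12.0)) [331.  93. 350. 148.]
bar_center 0.68 (array([478., 505.]), array([ 35., 191.]), np.float32(-72.8)) [ 92. 197. 150. 221.]
bar_center 0.58 (array([289., 298.]), array([ 31., 190.]), np.float32(-66.4)) [154. 253. 210. 281.]
trough_rim 0.71 (array([ 573., -232.]), array([154., 100.]), np.float32(12.6)) [327. 157. 370. 205.]
jar0 0.96 (array([619.,  13.]), array([75., 64.]), np.float32(0.2)) [261. 150. 285. 175.]
jar0 0.87 (array([694.,   5.]), array([76., 67.]), np.float32(0.2)) [262. 133. 285. 151.]
jar0 0.76 (array([434.,   5.]), array([65., 68.]), np.float32(-26.4)) [267. 210. 288. 233.]
bottle 0.58 (array([431.,   5.]), array([61., 64.]), np.float32(-44.7)) [267. 209. 286. 231.]
bottle 0.53 (array([525.,  -8.]), array([59., 52.]), np.float32(0.5)) [270. 184. 287. 201.]
```

Emit:
move_arm(
  deltas=[
    {"offset":[-1,-0.53,0],"twist":[0,0,0],"fingers":0.3},
    {"offset":[-1,-0.53,0],"twist":[0,0,0],"fingers":0.3},
    {"offset":[-1,-0.53,0],"twist":[0,0,0],"fingers":0.3},
    {"offset":[-1,-0.53,0],"twist":[0,0,0],"fingers":0.3},
    {"offset":[-1,-0.53,0],"twist":[0,0,0],"fingers":0.3},
    {"offset":[-1,-0.53,0],"twist":[0,0,0],"fingers":0.3},
    {"offset":[-1,-0.53,0],"twist":[0,0,0],"fingers":0.3},
    {"offset":[-1,-0.53,0],"twist":[0,0,0],"fingers":0.3},
    {"offset":[-1,-0.53,0],"twist":[0,0,0],"fingers":0.3},
    {"offset":[-1,-0.53,0],"twist":[0,0,0],"fingers":0.3},
  ],
)

```text
t: 1.8
tcp_pos: [0.3989, 0.3848, 0.2015]
tool_rot: [0.359, 3.121, 0.001]
ft_force: [0.6, 0.5, -0.7]
opening: 0.0599
gripper_force: 0.0
```

Emit:
move_arm(
  deltas=[
    {"offset":[-1,-0.53,0],"twist":[0,0,0],"fingers":0.3},
    {"offset":[-1,-0.53,0],"twist":[0,0,0],"fingers":0.3},
    {"offset":[-1,-0.53,0],"twist":[0,0,0],"fingers":0.3},
    {"offset":[-1,-0.53,0],"twist":[0,0,0],"fingers":0.3},
    {"offset":[-1,-0.53,0],"twist":[0,0,0],"fingers":0.3},
    {"offset":[-0.6,-0.5,0],"twist":[0,0,0.044],"fingers":0.3},
    {"offset":[0,0,0],"twist":[0,0,0.044],"fingers":0.3},
    {"offset":[0,0,0],"twist":[0,0,0],"fingers":0.3},
    {"offset":[0,0,0],"twist":[0,0,0],"fingers":0.3},
  ],
)

```text
t: 2.7
tcp_pos: [0.5393, 0.2565, 0.2013]
tool_rot: [-0.571, -3.089, -0.001]
ft_force: [0.4, -0.0, 0.5]
opening: 0.0597
gripper_force: 0.0
```

```bash
python3 - <<'E'
from h import *
s=bot.observe(); c=cam('wrist'); im=bot.capture('wrist'); cv2.imwrite('pics/w1.png',im[:,:,::-1])
Rm=R.from_rotvec(s['tool_rot']).as_matrix(); print(s['t'],s['tcp_pos'].round(4),Rm.round(3),s['opening'],s['q'].round(2),s['ft_force'].round(1))
def rect(m,z):
    cs,_=cv2.findContours(m.astype(np.uint8),cv2.RETR_EXTERNAL,cv2.CHAIN_APPROX_NONE); k=max(cs,key=cv2.contourArea)[:,0]
    P=np.array([ray(c,p,z)[:2] for p in k],np.float32); (o,sz,a)=cv2.minAreaRect(P*1000)
    B=cv2.boxPoints((o,sz,a)); e=B[1]-B[0]; f=B[2]-B[1]; e=e if np.hypot(*e)>np.hypot(*f) else f
    return np.round(o),np.round(sz),round((np.degrees(np.arctan2(e[1],e[0]))+90)%180-90,1)
for th,z in (('board',.012),('bar_center',.036)):
    for d in bot.silhouettes('wrist',th): print(th,round(d['conf'],2),rect(d['mask'],z),np.round(d['box']))
for th,z in (('bar_center',.024),('board',0),('board_home',.024)):
    for d in bot.place_of('wrist',th): print(th,np.round(d['conf'],2),np.round(d['uv']),np.round(ray(c,d['uv'],z),4))
E
```

```text
2.7 [0.5393 0.2565 0.2013] [[-0.934  0.357 -0.   ]
 [ 0.357  0.934  0.   ]
 [ 0.001  0.    -1.   ]] 0.059716979458692254 [-0.41  0.46 -0.11  1.58  0.06  1.11  0.67] [ 0.4 -0.   0.5]
board 0.82 (array([569., 253.]), array([140., 271.]), np.float32(-16.8)) [198.  75. 310. 271.]
board 0.73 (array([ 637., -206.]), array([ 58., 124.]), np.float32(-37.8)) [  0. 278.  37. 339.]
bar_center 0.85 (array([539., 256.]), array([ 26., 188.]), np.float32(-21.1)) [244.  92. 270. 230.]
bar_center 0.77 (array([479., 491.]), array([ 29., 171.]), np.float32(-72.9)) [363.   0. 509.  98.]
bar_center 0.58 (array([ 688., -200.]), array([24., 61.]), np.float32(-68.8)) [ 16. 336.  43. 366.]
bar_center 0.52 (array([340., 228.]), array([34., 16.]), np.float32(69.1)) [150.   0. 180.  15.]
bar_center 0.96 [437.  41.] [0.4757 0.5032 0.024 ]
bar_center 0.82 [255. 167.] [0.54   0.2543 0.024 ]
board 0.81 [262. 183.] [ 0.5706  0.2528 -0.    ]
board_home 0.88 [277. 194.] [0.5865 0.2689 0.024 ]
```

View pics/w1.png

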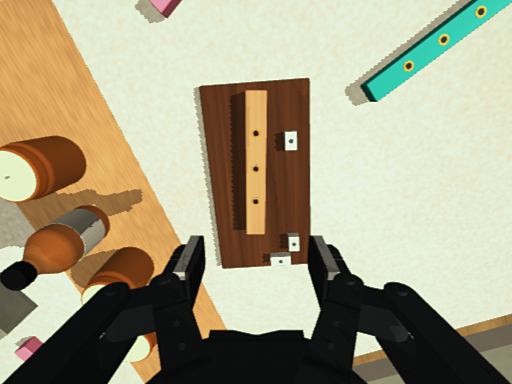

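The wrist view shows the bar under the tool at (256,165) and aligned with it. The side stops are at (291,141) and (294,243), and the end stop is at (281,261). I'll go down and grip.

Emit:
move_arm(
  deltas=[
    {"offset":[0,0,1],"twist":[0,0,0],"fingers":0.3},
    {"offset":[0,0,1],"twist":[0,0,0],"fingers":0.3},
    {"offset":[0,0,1],"twist":[0,0,0],"fingers":0.3},
    {"offset":[0,0,1],"twist":[0,0,0],"fingers":0.3},
    {"offset":[0,0,1],"twist":[0,0,0],"fingers":0.3},
    {"offset":[0,0,0.6],"twist":[0,0,0],"fingers":0.3},
    {"offset":[0,0,0.3],"twist":[0,0,0],"fingers":0.3},
    {"offset":[0,0,0.23],"twist":[0,0,0],"fingers":0.3},
    {"offset":[0,0,0],"twist":[0,0,0],"fingers":0.3},
  ],
)

```text
t: 3.9
tcp_pos: [0.54, 0.2558, 0.0172]
tool_rot: [-0.573, -3.089, 0.0]
ft_force: [0.1, -0.1, 0.1]
opening: 0.0597
gripper_force: 0.0
```

Emit:
move_arm(
  deltas=[
    {"offset":[0,0,0],"twist":[0,0,0],"fingers":1},
    {"offset":[0,0,0],"twist":[0,0,0],"fingers":1},
    {"offset":[0,0,0],"twist":[0,0,0],"fingers":1},
    {"offset":[0,0,0],"twist":[0,0,0],"fingers":1},
    {"offset":[0,0,0],"twist":[0,0,0],"fingers":1},
    {"offset":[0,0,0],"twist":[0,0,0],"fingers":1},
    {"offset":[0,0,0],"twist":[0,0,0],"fingers":1},
  ],
)

```text
t: 4.6
tcp_pos: [0.5401, 0.2556, 0.0174]
tool_rot: [0.573, 3.089, -0.0]
ft_force: [-0.2, -0.1, 0.2]
opening: -0.0001
gripper_force: 0.0
```

```bash
python3 - <<'E'
from h import *
s=bot.observe(); print(s['opening'],s['gripper_force'])
im=bot.capture('wrist'); im2=bot.capture('top')[130:250,150:310]
cv2.imwrite('pics/w2.png',np.hstack([cv2.resize(im,(400,300)),cv2.resize(im2,(400,300))])[:,:,::-1])
c=cam('wrist')
for d in bot.place_of('wrist','bar_center'): print(np.round(d['conf'],2),np.round(d['uv']),np.round(ray(c,d['uv'],.024),4))
E
```

```text
-0.0001361840315631593 0.0
0.76 [253. 230.] [0.5399 0.2528 0.024 ]
```

View pics/w2.png

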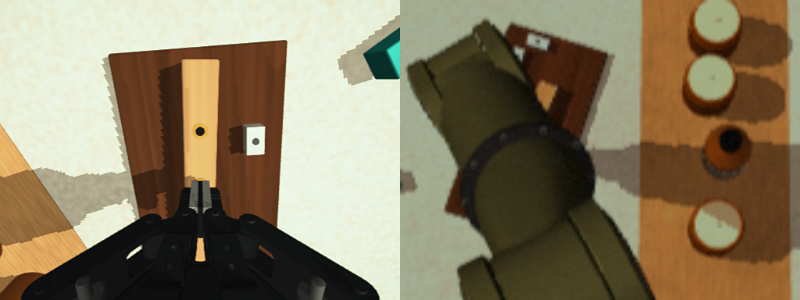

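```bash
python3 - <<'E'
from h import *
s=bot.observe(); c=cam('wrist'); im=bot.capture('wrist').copy()
Rm=R.from_rotvec(s['tool_rot']).as_matrix(); print(c[0].round(1).tolist())
for p in ([.011,.0,0],[.011,0,-.02],[-.011,0,0]): print(p,proj(c,s['tcp_pos']+Rm@np.array(p)).round())
sc=bot.capture('scene'); cs=cam('scene'); print('scene tcp',proj(cs,s['tcp_pos']).round(),'bar top',proj(cs,[.54,.255,.036]).round())
a=cv2.resize(im[150:300,170:340],(400,353)); b=cv2.resize(sc[180:280,240:360],(400,333))
cv2.imwrite('pics/w3.png',np.hstack([a[:333],b])[:,:,::-1])
E
```

```text
[[269.2, 0.0, 256.0], [0.0, 269.2, 190.6], [0.0, 0.0, 1.0]]
[0.011, 0.0, 0] [257. 210.]
[0.011, 0, -0.02] [257. 222.]
[-0.011, 0, 0] [257. 238.]
scene tcp [311. 221.] bar top [311. 216.]
```

View pics/w3.png

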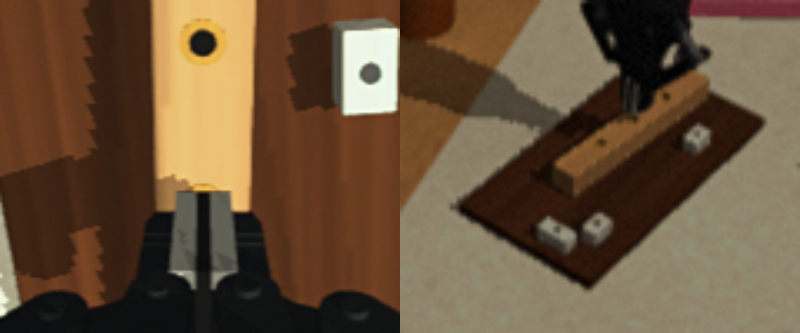

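The right half of the view shows the shut fingers just above the bar's top. The tips really stand about 20–30 mm behind the reported TCP, since their front edge is at row 231 instead of 210. I'll open, go 22 mm lower and grip again.

Emit:
move_arm(
  deltas=[
    {"offset":[0,0,-0.3],"twist":[0,0,0],"fingers":0.3},
    {"offset":[0,0,0],"twist":[0,0,0],"fingers":0.3},
    {"offset":[0,0,0],"twist":[0,0,0],"fingers":0.3},
    {"offset":[0,0,0],"twist":[0,0,0],"fingers":0.3},
    {"offset":[0,0,0.3],"twist":[0,0,0],"fingers":0.3},
    {"offset":[0,0,0.37],"twist":[0,0,0],"fingers":0.3},
    {"offset":[0,0,0.37],"twist":[0,0,0],"fingers":0.3},
    {"offset":[0,0,0],"twist":[0,0,0],"fingers":0.3},
  ],
)

```text
t: 5.65
tcp_pos: [0.5386, 0.2549, -0.0072]
tool_rot: [-0.572, -3.086, 0.004]
ft_force: [-0.8, 0.9, -0.6]
opening: 0.0597
gripper_force: 0.0
```

Emit:
move_arm(
  deltas=[
    {"offset":[0,0,0],"twist":[0,0,0],"fingers":1},
    {"offset":[0,0,0],"twist":[0,0,0],"fingers":1},
    {"offset":[0,0,0],"twist":[0,0,0],"fingers":1},
    {"offset":[0,0,0],"twist":[0,0,0],"fingers":1},
    {"offset":[0,0,0],"twist":[0,0,0],"fingers":1},
    {"offset":[0,0,0],"twist":[0,0,0],"fingers":1},
  ],
)

```text
t: 6.25
tcp_pos: [0.5404, 0.2559, -0.0043]
tool_rot: [0.573, 3.088, 0.001]
ft_force: [-1.4, 0.1, 5.0]
opening: 0.024
gripper_force: 60.3
```

Emit:
move_arm(
  deltas=[
    {"offset":[0,0,-0.04],"twist":[0,0,-0.047],"fingers":1},
    {"offset":[-0.4,0,0],"twist":[0,0,0],"fingers":1},
    {"offset":[-0.4,0,0],"twist":[0,0,0],"fingers":1},
    {"offset":[-0.4,0,0],"twist":[0,0,0],"fingers":1},
    {"offset":[0,0.35,0],"twist":[0,0,0],"fingers":1},
    {"offset":[0,0.35,0],"twist":[0,0,0],"fingers":1},
    {"offset":[0,0,0],"twist":[0,0,0],"fingers":1},
    {"offset":[0,0,0],"twist":[0,0,0],"fingers":1},
  ],
)

```text
t: 7.05
tcp_pos: [0.5798, 0.2664, -0.0038]
tool_rot: [-0.456, -3.108, -0.0]
ft_force: [-0.0, 0.3, -0.1]
opening: 0.0245
gripper_force: 59.6
```

Emit:
move_arm(
  deltas=[
    {"offset":[0,0.06,0],"twist":[0,0,0],"fingers":1},
    {"offset":[0,0.06,0],"twist":[0,0,0],"fingers":1},
    {"offset":[0,0.06,0],"twist":[0,0,0],"fingers":1},
    {"offset":[0,0,0],"twist":[0,0,0],"fingers":1},
  ],
)

```text
t: 7.45
tcp_pos: [0.5822, 0.2706, -0.0036]
tool_rot: [0.459, 3.108, -0.0]
ft_force: [-0.4, -0.3, -0.3]
opening: 0.0244
gripper_force: 59.6
```

Emit:
move_arm(
  deltas=[
    {"offset":[0,0.07,0],"twist":[0,0,0],"fingers":1},
    {"offset":[0,0.07,0],"twist":[0,0,0],"fingers":1},
    {"offset":[0,0,0],"twist":[0,0,0],"fingers":1},
  ],
)

```text
t: 7.75
tcp_pos: [0.5823, 0.2707, -0.004]
tool_rot: [-0.461, -3.105, 0.009]
ft_force: [-3.3, -8.6, 3.0]
opening: 0.0244
gripper_force: 60.1
```

```bash
python3 - <<'E'
from h import *
c=cam('wrist'); im=bot.capture('wrist'); s=bot.observe(); print(s['tcp_pos'],s['ft_force'].round(1),s['wrist_torque'].round(2))
cv2.imwrite('pics/w4.png',cv2.resize(im,(800,600))[:,:,::-1])
E
```

```text
[ 0.58225917  0.27072806 -0.00398329] [-2.8 -7.8  3. ] [-1.73  0.7   0.04]
```

View pics/w4.png

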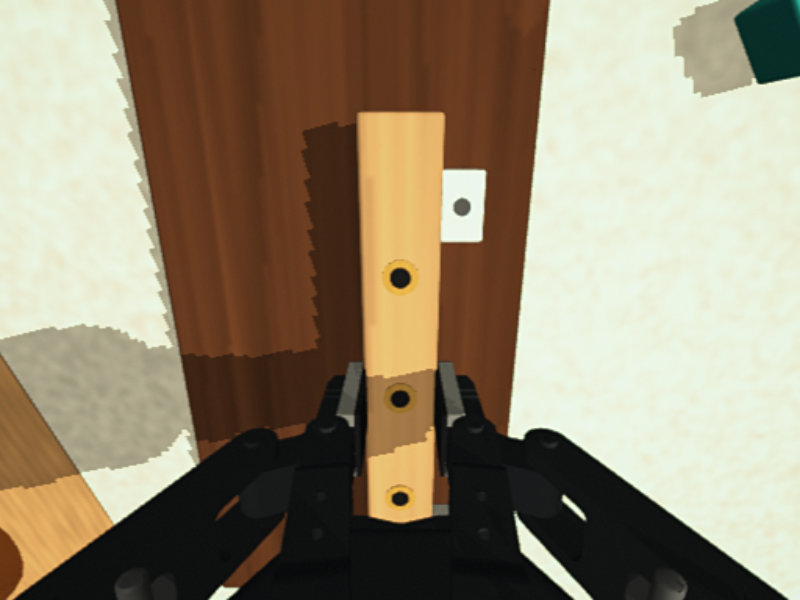

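The bar lies along the near side stop at (463,205) with about 9 N of side push and almost no yaw moment, so both side stops carry it. Next I'll push on to the end stop.

Emit:
move_arm(
  deltas=[
    {"offset":[-0.08,0,0],"twist":[0,0,0],"fingers":1},
    {"offset":[-0.08,0,0],"twist":[0,0,0],"fingers":1},
    {"offset":[-0.08,0,0],"twist":[0,0,0],"fingers":1},
    {"offset":[0,0,0],"twist":[0,0,0],"fingers":1},
  ],
)

```text
t: 8.2
tcp_pos: [0.5862, 0.2695, -0.0042]
tool_rot: [-0.459, -3.101, 0.01]
ft_force: [-11.1, -7.3, 7.8]
opening: 0.0244
gripper_force: 60.6
```

Emit:
move_arm(
  deltas=[
    {"offset":[-0.07,0,0],"twist":[0,0,0],"fingers":1},
    {"offset":[0,0,0],"twist":[0,0,0],"fingers":1},
  ],
)

```text
t: 8.4
tcp_pos: [0.588, 0.2689, -0.0042]
tool_rot: [-0.459, -3.1, 0.01]
ft_force: [-11.1, -6.4, 8.1]
opening: 0.0245
gripper_force: 60.6
```

Emit:
move_arm(
  deltas=[
    {"offset":[-0.07,0,0],"twist":[0,0,0],"fingers":1},
    {"offset":[0,0,0],"twist":[0,0,0],"fingers":1},
  ],
)

```text
t: 8.6
tcp_pos: [0.59, 0.2683, -0.0042]
tool_rot: [-0.459, -3.1, 0.01]
ft_force: [-11.1, -7.4, 7.3]
opening: 0.0241
gripper_force: 60.7
```

Emit:
move_arm(
  deltas=[
    {"offset":[-0.07,0,0],"twist":[0,0,0],"fingers":1},
    {"offset":[0,0,0],"twist":[0,0,0],"fingers":1},
  ],
)

```text
t: 8.8
tcp_pos: [0.5901, 0.2682, -0.0042]
tool_rot: [-0.457, -3.098, 0.011]
ft_force: [-16.0, -5.8, 11.5]
opening: 0.0242
gripper_force: 61.0
```

```bash
python3 - <<'E'
from h import *
c=cam('wrist'); im=bot.capture('wrist'); s=bot.observe(); print(s['tcp_pos'],s['ft_force'].round(1),s['wrist_torque'].round(2))
t=bot.capture('top')[130:250,150:310]
cv2.imwrite('pics/w5.png',np.hstack([cv2.resize(im[20:350,130:384],(400,520)),cv2.resize(t,(400,520))])[:,:,::-1])
for d in bot.place_of('wrist','bar_center')[:2]+bot.place_of('wrist','board_home')[:1]: print(np.round(d['conf'],2),np.round(d['uv']),np.round(ray(c,d['uv'],.024),4))
E
```

```text
[ 0.5901478   0.26823163 -0.00422692] [-16.7  -6.7  11.3] [-1.33  3.34 -0.11]
0.97 [255. 244.] [0.5894 0.2674 0.024 ]
```

View pics/w5.png

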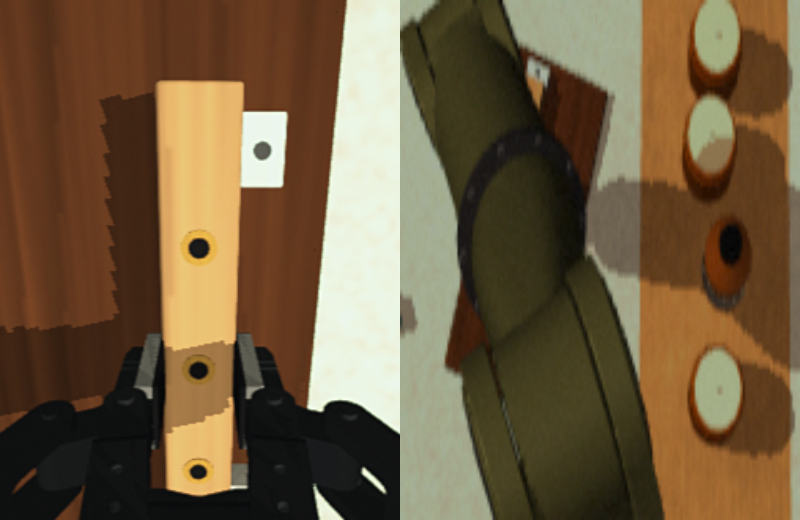

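The bar end is against the end stop: the last 2 mm of command gave only 0.1 mm of motion while the force rose. The top view on the right agrees. I'll hold the push briefly, relieve it, and lift.

Emit:
move_arm(
  deltas=[
    {"offset":[-0.05,0,0],"twist":[0,0,0],"fingers":1},
    {"offset":[0,0,0],"twist":[0,0,0],"fingers":1},
    {"offset":[0,0,0],"twist":[0,0,0],"fingers":1},
    {"offset":[0,0,0],"twist":[0,0,0],"fingers":1},
    {"offset":[0.12,-0.06,0],"twist":[0,0,0],"fingers":1},
    {"offset":[0,0,0],"twist":[0,0,0],"fingers":1},
    {"offset":[0,0,0],"twist":[0,0,0],"fingers":1},
  ],
)

```text
t: 9.7
tcp_pos: [0.5903, 0.2683, -0.0042]
tool_rot: [-0.458, -3.102, 0.006]
ft_force: [-7.7, -3.6, 3.9]
opening: 0.0243
gripper_force: 60.2
```

Emit:
move_arm(
  deltas=[
    {"offset":[0.05,-0.1,-0.2],"twist":[0,0,0],"fingers":1},
    {"offset":[0,-0.1,-0.4],"twist":[0,0,0],"fingers":1},
    {"offset":[0,0,-0.8],"twist":[0,0,0],"fingers":1},
    {"offset":[0,0,-1],"twist":[0,0,0],"fingers":1},
    {"offset":[0,0,-1],"twist":[0,0,0],"fingers":1},
    {"offset":[0,0,-1],"twist":[0,0,0],"fingers":1},
    {"offset":[0,0,-1],"twist":[0,0,0],"fingers":1},
    {"offset":[0,0,-0.6],"twist":[0,0,0],"fingers":1},
    {"offset":[0,0,0],"twist":[0,0,0],"fingers":1},
    {"offset":[0,0,0],"twist":[0,0,0],"fingers":1},
  ],
)

```text
t: 10.7
tcp_pos: [0.5909, 0.2641, 0.1769]
tool_rot: [0.459, 3.106, 0.001]
ft_force: [0.1, -0.2, -1.1]
opening: 0.0242
gripper_force: 59.7
```

```bash
python3 - <<'E'
from h import *
c=cam('wrist'); im=bot.capture('wrist'); s=bot.observe(); print(s['tcp_pos'],s['ft_force'].round(1),s['wrist_torque'].round(2),R.from_rotvec(s['tool_rot']).as_matrix().round(3))
sc=bot.capture('scene')
cv2.imwrite('pics/w6.png',np.hstack([cv2.resize(im,(400,300)),cv2.resize(sc[80:300,130:420],(400,300))])[:,:,::-1])
E
```

```text
[0.59037711 0.26383406 0.17592997] [ 0.1  0.  -1. ] [-0.1   0.03  0.03] [[-0.957  0.289 -0.   ]
 [ 0.289  0.957 -0.   ]
 [ 0.    -0.    -1.   ]]
```

View pics/w6.png

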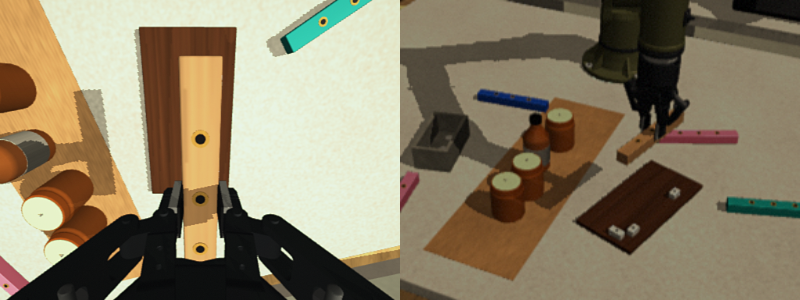

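The bar is held level, weighs about 1 N, and sits well above bottle height. I'll carry it over the row.

Emit:
move_arm(
  deltas=[
    {"offset":[-0.15,-0.5,0],"twist":[0,0,0],"fingers":1},
    {"offset":[-0.28,-0.9,0],"twist":[0,0,0],"fingers":1},
    {"offset":[-0.28,-0.9,0],"twist":[0,0,0],"fingers":1},
    {"offset":[-0.28,-0.9,0],"twist":[0,0,0],"fingers":1},
    {"offset":[-0.28,-0.9,0],"twist":[0,0,0],"fingers":1},
    {"offset":[-0.28,-0.9,0],"twist":[0,0,0],"fingers":1},
    {"offset":[-0.28,-0.9,0],"twist":[0,0,0],"fingers":1},
    {"offset":[-0.28,-0.9,0],"twist":[0,0,0],"fingers":1},
    {"offset":[-0.28,-0.9,0],"twist":[0,0,0],"fingers":1},
    {"offset":[-0.28,-0.9,0],"twist":[0,0,0],"fingers":1},
  ],
)

```text
t: 11.8
tcp_pos: [0.5918, -0.0086, 0.1755]
tool_rot: [-0.46, -3.106, 0.002]
ft_force: [0.9, 0.1, -0.3]
opening: 0.0243
gripper_force: 59.7
```

Emit:
move_arm(
  deltas=[
    {"offset":[-0.28,-0.9,0],"twist":[0,0,0],"fingers":1},
    {"offset":[-0.28,-0.9,0],"twist":[0,0,0],"fingers":1},
    {"offset":[-0.28,-0.9,0],"twist":[0,0,0],"fingers":1},
    {"offset":[-0.15,-0.5,0],"twist":[0,0,0],"fingers":1},
    {"offset":[0,0,0],"twist":[0,0,-0.08],"fingers":1},
    {"offset":[0,0,0],"twist":[0,0,-0.08],"fingers":1},
    {"offset":[0,0,0],"twist":[0,0,-0.08],"fingers":1},
    {"offset":[0,0,0],"twist":[0,0,-0.08],"fingers":1},
    {"offset":[0,0,0],"twist":[0,0,0],"fingers":1},
    {"offset":[0,0,0],"twist":[0,0,0],"fingers":1},
  ],
)

```text
t: 12.8
tcp_pos: [0.593, -0.1065, 0.176]
tool_rot: [0.322, -3.124, -0.001]
ft_force: [0.2, -0.0, 0.1]
opening: 0.0241
gripper_force: 59.7
```

```bash
cat > m.py <<'E'
from h import *
def rect(c,m,z):
    cs,_=cv2.findContours(m.astype(np.uint8),cv2.RETR_EXTERNAL,cv2.CHAIN_APPROX_NONE); k=max(cs,key=cv2.contourArea)[:,0]
    P=np.array([ray(c,p,z)[:2] for p in k],np.float32); (o,sz,a)=cv2.minAreaRect(P*1000)
    B=cv2.boxPoints((o,sz,a)); e=B[1]-B[0]; f=B[2]-B[1]; e=e if np.hypot(*e)>np.hypot(*f) else f
    return np.round(o,1),np.round(sz),round((np.degrees(np.arctan2(e[1],e[0]))+90)%180-90,1)
c=cam('wrist'); im=bot.capture('wrist'); s=bot.observe(); print(s['t'],s['tcp_pos'].round(4),s['ft_force'].round(1),R.from_rotvec(s['tool_rot']).as_matrix().round(3).tolist())
for d in bot.silhouettes('wrist','trough_rim'): print(round(d['conf'],2),rect(c,d['mask'],.06),np.round(d['box']))
for d in bot.place_of('wrist','trough_rim'): print(np.round(d['conf'],2),np.round(d['uv']),np.round(ray(c,d['uv'],.06),4))
E
python3 - <<'E'
from m import *
cv2.imwrite('pics/w7.png',im[:,:,::-1])
E
```

```text
12.85 [ 0.5931 -0.1065  0.1761] [ 0.2  0.2 -1.2] [[-0.979, -0.205, -0.001], [-0.205, 0.979, 0.0], [0.001, 0.0, -1.0]]
0.66 (array([ 574.1, -231.4]), array([149.,  99.]), np.float32(13.3)) [ 81.  58. 193. 206.]
0.72 [370.  57.] [ 0.4509 -0.0238  0.06  ]
0.66 [134. 138.] [ 0.5749 -0.242   0.06  ]
```

View pics/w7.png

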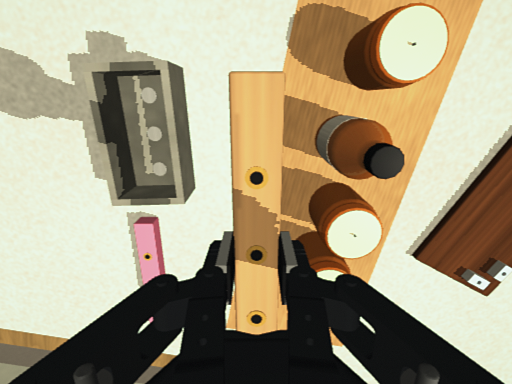

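The trough is clear of the bar in view at (140,135), with its outer wall showing on the right side. Corrected for that wall, the rim centre is about (0.576, -0.240) with a yaw of 13°, which agrees with the top camera. I'll move over it and partly down.

Emit:
move_arm(
  deltas=[
    {"offset":[0.25,-0.7,0],"twist":[0,0,-0.013],"fingers":1},
    {"offset":[0.3,-0.9,0],"twist":[0,0,0],"fingers":1},
    {"offset":[0.3,-0.9,0],"twist":[0,0,0],"fingers":1},
    {"offset":[0.3,-0.9,0],"twist":[0,0,0],"fingers":1},
    {"offset":[0.32,-0.84,0],"twist":[0,0,0],"fingers":1},
    {"offset":[0,0,0.8],"twist":[0,0,0],"fingers":1},
    {"offset":[0,0,0.8],"twist":[0,0,0],"fingers":1},
    {"offset":[0,0,0.8],"twist":[0,0,0],"fingers":1},
    {"offset":[0,0,0],"twist":[0,0,0],"fingers":1},
    {"offset":[0,0,0],"twist":[0,0,0],"fingers":1},
  ],
)

```text
t: 13.95
tcp_pos: [0.5791, -0.2401, 0.1046]
tool_rot: [0.359, -3.121, -0.0]
ft_force: [0.8, -0.6, -0.4]
opening: 0.0243
gripper_force: 59.7
```

```bash
python3 - <<'E'
from m import *
q=bot.capture('scene'); cs=cam('scene')
im=im.copy()
# predicted rim outline
for ctr in ((.576,-.240),):
    a=np.radians(13); X=np.array([np.cos(a),np.sin(a)]); Y=np.array([-X[1],X[0]])
    for (hx,hy) in ((.075,.042),(.067,.034)):
        pts=[proj(c,np.r_[np.array(ctr)+sx*hx*X+sy*hy*Y,.06]) for sx,sy in((1,1),(1,-1),(-1,-1),(-1,1))]
        cv2.polylines(im,[np.int32(np.round(pts))],True,(255,0,0),1)
cv2.imwrite('pics/w8.png',cv2.resize(im[:300],(800,469))[:,:,::-1])
E
```

```text
14.0 [ 0.5797 -0.2403  0.1055] [-0.4 -0.2 -0. ] [[-0.974, -0.228, 0.001], [-0.228, 0.974, -0.0], [-0.001, -0.001, -1.0]]
```

View pics/w8.png

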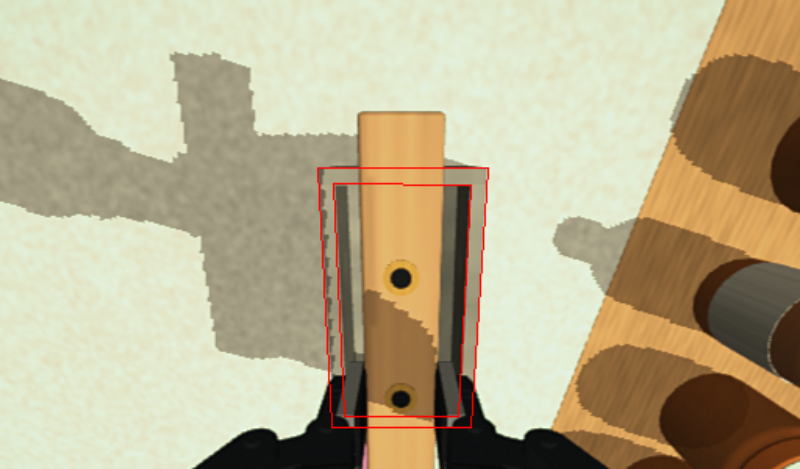

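The projected rim outline lies on the real rim to about 1 mm on the near end and both sides. I'll make a small correction along the bar and lower it to the final height.

Emit:
move_arm(
  deltas=[
    {"offset":[0.09,0,0.4],"twist":[0,0,0],"fingers":1},
    {"offset":[0,0,0.4],"twist":[0,0,0],"fingers":1},
    {"offset":[0,0,0.4],"twist":[0,0,0],"fingers":1},
    {"offset":[0,0,0.3],"twist":[0,0,0],"fingers":1},
    {"offset":[0,0,0.12],"twist":[0,0,0],"fingers":1},
    {"offset":[0,0,0],"twist":[0,0,0],"fingers":1},
    {"offset":[0,0,0],"twist":[0,0,0],"fingers":1},
    {"offset":[0,0,0],"twist":[0,0,0],"fingers":1},
  ],
)

```text
t: 14.95
tcp_pos: [0.5768, -0.241, 0.0563]
tool_rot: [-0.36, 3.12, -0.001]
ft_force: [0.5, -0.4, -0.9]
opening: 0.0242
gripper_force: 59.7
```

```bash
python3 - <<'E'
from m import *
q=bot.capture('scene').copy(); im=im.copy(); cs=cam('scene')
def box(I,cc,ctr,yaw,hx,hy,z,col):
    a=np.radians(yaw); X=np.array([np.cos(a),np.sin(a)]); Y=np.array([-X[1],X[0]])
    pts=[proj(cc,np.r_[np.array(ctr)+sx*hx*X+sy*hy*Y,z]) for sx,sy in((1,1),(1,-1),(-1,-1),(-1,1))]
    cv2.polylines(I,[np.int32(np.round(pts))],True,col,1)
box(im,c,(.576,-.240),13,.075,.042,.06,(255,0,0)); box(im,c,(.576,-.240),13,.095,.013,.096,(0,0,255))
s=bot.observe(); print(s['joint_velocities'].round(3),s['gripper_force'],s['opening'])
cv2.imwrite('pics/w9.png',np.hstack([im[50:300,130:380],cv2.resize(q[130:230,110:240],(325,250),interpolation=cv2.INTER_CUBIC)])[:,:,::-1])
E
```

```text
15.0 [ 0.5767 -0.241   0.0563] [-0.2  0.5 -0.6] [[-0.974, -0.228, 0.001], [-0.228, 0.974, -0.0], [-0.001, -0.001, -1.0]]
0.96 (array([ 548.7, -216.7]), array([112.,  28.]), np.float32(13.7)) [186. 107. 328. 311.]
[ 0.001  0.002  0.003  0.001  0.    -0.     0.001] 59.680538177490234 0.02467788501908489
```

View pics/w9.png

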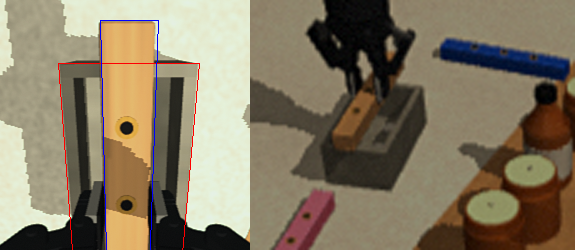

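The bar sits level over the trough. Its outline matches the prediction at a top height of 0.096 m, so the underside clears the rim by about 12 mm. It is centred to about 2 mm and the arm is still, so I'll hand in.

```bash
python3 -c "
from rig import bot
print(bot.hand_in())"
```

```text
the job is handed in; nothing more can be done
None
```

I seated the wick bar against the end stop and both side stops and carried it over the row with nothing seen to move. I handed in while still holding it level about 12 mm above the trough rim, centred to about 2 mm; the hand-in returned no verdict.

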